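Stack a validator lamp in the clamp, seat the thumbscrew, back off a quarter turn and hold

TASK

The smoky lamp dome is already standing mouth-up in the nest of the green swing-arm clamp: set the white diffuser cup down inside it, then the metal reflector cup inside the diffuser, both standing square on their bottoms and released. Then swing the clamp arm in over the stack until it meets its stop, turn the brass thumbscrew clockwise (seen from above) until it seats, back it off a quarter turn so the plastic is not left stressed, and finish there still gripping the thumbscrew while I nip up its locknut. Do not disturb anything else on the desk.

Things in the scene. Friction and masses are not known exactly. Their poses are not given: they have to be found in the camera images.
- clamp: Green swing-arm clamp fixed to the desk: base plate 240 (x) x 110 (y) x 10 mm, origin under its centre. On its x axis stand a black round nest (x = -65 mm, outer diameter 96, rim 34 mm above the desk) and a steel post (x = +65 mm). A green arm, 26 mm wide, its boss reaching 136 mm above the desk, turns on the post and carries the thumbscrew; it clears the finished stack by 2 mm or more
- nest (a point): Centre of the nest's pocket floor, 15 mm above the desk, pocket diameter 78; the thumbscrew's axis is above this point when the arm is home
- post_axis (a point): Point on the vertical axis of the post on which the arm turns, 130 mm above the desk; 130 mm from the thumbscrew's axis
- swing_arm (a joint): Angle of the arm about the post: 0 = home against its stop, thumbscrew over the nest; grows as the arm is swung out, counter-clockwise seen from above, towards the clamp's -y side (to 1.4). Starts swung out. It stays where it is left; moving it takes about 1 N at the thumbscrew
- clamp_screw (a joint): Angle of the thumbscrew in the arm: 0 = seated: its shoulder lands on the bush with the rubber foot just down on the stack, a hard stop; grows as it is backed off, counter-clockwise seen from above (to 3.6). A quarter turn is 1.57. Starts 1.2 to 2.3 off its seat. Right-hand thread, 3 mm a turn, friction torque about 0.04 Nm, stays where it is left
- thumb_wing: Brass wing head of the thumbscrew: 44 mm long (x) x 12 mm thick (y) x 28 mm high, gripped across its thickness from above. Origin in the middle of the wing, on the screw's axis, 167 mm above the desk when seated; its x axis lies along the wing and its yaw is the clamp's yaw + swing_arm + clamp_screw. Below the wing a 21 mm locknut reaches up to 146 mm above the desk
- dome: Smoky transparent plastic lamp dome, loose, mouth-up in the nest like a bowl: rim diameter 72, 42 mm high, 3 mm wall, inner floor 5 mm above its origin (centre of its underside), inside diameter at the floor about 58 mm
- diffuser: White cup, rim diameter 54, bottom diameter 50, 55 mm high, 3 mm wall, inner floor 4 mm above its origin (centre of its underside), inside diameter 44 at the bottom. In the dome it stands 18 mm proud of the dome's rim
- reflector: Aluminium cup, rim diameter 40, bottom diameter 36, 68 mm high, origin at the centre of its underside. In the diffuser it stands 17 mm proud of the diffuser's rim
- reader_cover: Cream plastic reader cover, 115 x 80 x 22 mm, a bystander; origin under its centre
- stylus: Yellow plastic stylus, 120 x 9 mm, a bystander; origin under its middle
- hinge_pin: Nickel-plated hinge pin, 56 mm long, 8 mm thick, a bystander; origin under its middle
- adhesive: White adhesive bottle with red cap, diameter 34, 95 mm high, a bystander; origin under its centre
- screwdriver: Screwdriver, 170 mm long, a bystander
- screw_tray: Blue tray of small screws, 100 x 75 x 22 mm, a bystander; origin under its centre
Mind the look-alikes: they are no part of the job. What is shaped like the diffuser but orange or turquoise is not meant.

How it is judged (in metres and radians):
On the way, in this order (a step that is already met when the one before it is completed fails the run):
1. the diffuser cup stands inside the dome, on its floor, released (horizontal distance between diffuser and dome below 0.008 m and z of diffuser in the frame of dome below 0.008 m and angle between diffuser's own z axis and vertical below 0.12 rad and contact force between the fingers and diffuser below 0.1 N), for 0.2 s.
2. the reflector cup stands inside the diffuser, on its floor, released (horizontal distance between reflector and diffuser below 0.008 m and z of reflector in the frame of diffuser below 0.007 m and angle between reflector's own z axis and vertical below 0.12 rad and contact force between the fingers and reflector below 0.1 N), for 0.2 s.
3. the arm is swung home against its stop (value of joint swing_arm below 0.07 rad), for 0.1 s.
4. the thumbscrew is turned down until it seats (value of joint clamp_screw below 0.06 rad and value of joint swing_arm below 0.08 rad), for 0.1 s.
At the end, for the whole second after the job is handed in: Screw at rest 1.57 rad off its seat (within 0.25), gripped with more than 2 N; arm home within 0.08 rad; reflector in diffuser, diffuser in dome, dome in nest, each within 8 mm of centre, upright within 0.12 rad, down on its floor within 3 mm; bystanders not moved over 25 mm (value of joint clamp_screw between 1.32 and 1.82 rad and velocity of joint clamp_screw between -0.1 and 0.1 rad/s and contact force between the fingers and thumb_wing above 2 N and value of joint swing_arm below 0.08 rad and horizontal distance between diffuser and dome below 0.008 m and z of diffuser in the frame of dome below 0.008 m and angle between each of diffuser, reflector, dome's own z axis and vertical below 0.12 rad and horizontal distance between reflector and diffuser below 0.008 m and z of reflector in the frame of diffuser below 0.007 m and horizontal distance between dome and nest below 0.008 m and z of dome in the frame of nest below 0.004 m); the arm keeps its last pose, push and grip.
It fails at once if a bystander on the desk is moved more than 25 mm (distance of any of reader_cover, stylus, hinge_pin, adhesive, screwdriver, screw_tray from where it was at the start of the episode above 0.025 m).
It also fails if it takes over 69 s, if anything falls off the work surface, if the arm or the gripper's body presses on something with over 40 N, if the wrist force passes 120 N, or if a joint passes its speed limit or range.

ROBOT

A 7-joint arm with a two-finger parallel gripper is mounted at the origin on the work surface. World frame = base frame: x ahead of the robot, y to its left, z up, the work surface at z = 0. Lengths are in mm, angles in degrees, forces in N, time in s.
With the tool pointing down it reaches from about 400 to 850 mm from the base axis. Payload 4.4 kg.
Tool frame: the origin (TCP) lies on the centre line of the jaws, within the pads' length; the fingertips stand 19 mm ahead of it and the grasp point (between the pads) is the TCP; z points along the fingers, y is the line along which they close (so a half turn about z gives the same grasp; the last joint's range is limited). The gripper opens to 94 mm and grips with 3 to 60 N. Pads are 16 mm wide; open, the fingers measure 119 mm over their backs; the gripper's body (75 mm by 177 mm) begins 78 mm behind the grasp point.
Start: joints at [-67.082, 36.005, 2.206, 86.941, -1.547, 57.084, -1.146], TCP at [291.918, 580.777, 189.478] pointing down, gripper open.
Joint ranges: [-175.42, 175.42], [-21.48, 121.26], [-71.46, 75.88], [10.55, 141.38], [-63.04, 243.04], [13.31, 113.54], [-168.57, 168.57]. Speed limits (degrees/s): [147.25, 147.25, 180, 180, 180, 180, 180].

INTERFACE

Orientations are given as [roll, pitch, yaw] about the fixed x, y, z axes, in that order (R = Rz(yaw) Ry(pitch) Rx(roll)).
In Python, from rig import r, vision gives the robot as it stands.
- The arm moves only by the tool arm_command, never from a script. Its argument "targets" is one flat list of numbers, 5 for each row, row after row: the opening, from 0 (shut) to 1 (fully open), then the shift along the tool's x, y, z in mm, then the turn about the tool's z in degrees. In form: [jaw, dx, dy, dz, spin, jaw, dx, dy, dz, spin, ...]. A call has 1 to 20 rows; each row shifts and turns the commanded pose from where the row before left it, along the tool's axes as they then stand; what a row does not reach is not made up. A row lasts 1/12 s, in which the tool goes at most 41.7 mm and 7.16 degrees, less where a joint would pass 70% of its speed; a pose out of reach is approached as far as the arm can. A call is refused whole if a number of a shift passes 41.7 or a number of a turn 7.16, either way. A call with a gripper value outside its range is refused whole. The fingers move at their own pace and stop on an object; "force" is the grip in N (left out, the last holds). Time passes only in rows, so rows that do not move let the fingers close. It gives the time, the measured TCP pose, the force, the opening and the grip force at its end, in the units of the state.
- r.sense(): the state, without advancing time (a new reading comes with each control period).
- vision.read_camera(name): name is "scene" or "top" or "wrist"; returns the picture (480x640x3 uint8, red, green, blue); there is no depth.
- vision.get_calibration(name): a dict with "vertical_fov" (degrees; the focal length in pixels is half the picture's height over the tangent of half this angle, whatever the lens; pixels are square), "cx", "cy" (the principal point, pixels), "eye" and "orientation" of the camera in the world; the wrist camera has in their place "tool_from_camera" (4x4, takes a point from camera to tool coordinates, whose origin is the TCP and whose axes are the flange's). Camera axes: x right, y down, z forward; pixel columns grow to the right and rows downward; lengths in mm; the calibration is good to about 2 mm. A picture is of the moment at which its call begins: read the wrist's pose just before it. get_calibration takes no time and is no camera call.
- r.sign_off(): hands the job in; it is judged then, once.
The state is a dict: "time": time; "q": joint angles; "dq": joint speeds; "tau": joint torques, N m; "ee_pos": TCP position; "orientation": TCP orientation; "wrist_force": force on the tool from outside, world axes, zero at the start; "ft_torque": the same for the moment, N m; "finger_gap": opening from 0.0 (shut) to 1.0 (fully open); "grasp_force": force on a finger pad.
Only numpy, scipy, OpenCV 4.12 (cv2) and the standard library are available. Lean on these libraries where they do the work, as an engineer would, in place of code of your own. Each camera call takes 0.05 s, during which the arm holds its last target. There are 200 camera calls.

## Working session

There is one attempt and no reset: what is moved stays moved. The work goes in short steps, Python scripts to look and compute and a tool call to move; the robot and the scene stay as the last step left them, time stands still between calls to the robot, and variables do not carry over. Pictures are saved under pics/ and viewed, at most 10 in all, crops included, and the job is handed in when it is done.

Besides the shell and the picture viewer there is one more tool, called after "Call:" as name(argument=value, ...) on one line, values as JSON. arm_command: Moves the arm, as the interface text tells. Its arguments: {"type":"object","properties":{"targets":{"type":"array","items":{"type":"number"}},"force":{"type":"number"}},"required":["targets"]}

```bash
ls; mkdir -p pics
python3 - <<'E'
from rig import r, vision
import cv2
for n in ["top","scene"]:
    im=vision.read_camera(n); cv2.imwrite(f"pics/{n}0.png",im[:,:,::-1]); print(n,vision.get_calibration(n))
print(vision.get_calibration("wrist")); s=r.sense(); print(s)
E
```

```text
pics
top {'vertical_fov': 42.73752587513087, 'cx': 321.9254634198279, 'cy': 242.84958003331968, 'eye': array([ 263.70555099,   -9.14395772, 1483.10318455]), 'orientation': array([-169.46086456,   -0.36815352,  -91.70715996])}
scene {'vertical_fov': 52.773922321917276, 'cx': 322.4049814391888, 'cy': 236.16206986952102, 'eye': array([1108.4222165 ,  273.37018226,  868.1304693 ]), 'orientation': array([-138.6253749 ,   -0.39540508,  114.68587791])}
{'vertical_fov': 66.37255108925339, 'cx': 317.4211932791732, 'cy': 242.08051876108547, 'tool_from_camera': array([[ 1.24128764e-04, -9.65536479e-01, -2.60267734e-01,
         7.49109626e+01],
       [ 9.99999991e-01,  1.08763728e-04,  7.34375200e-05,
        -1.14658565e+00],
       [-4.25989156e-05, -2.60267741e-01,  9.65536484e-01,
        -1.95460767e+02],
       [ 0.00000000e+00,  0.00000000e+00,  0.00000000e+00,
         1.00000000e+00]])}
{'time': 0.1, 'q': array([-67.08142171,  36.05383362,   2.20264269,  86.98749397,
        -1.54613994,  57.08468523,  -1.14650716]), 'dq': array([ 0.02782608, -0.07603031,  0.02485884, -0.08243548,  0.02513383,
       -0.06245704,  0.05007155]), 'tau': array([ 2.94476187e-03, -5.50779641e+01,  1.14732217e+00, -1.87113333e+01,
       -5.21986373e-02,  1.92586554e-02,  3.35947948e-05]), 'ee_pos': array([291.64456832, 580.21745309, 188.65912571]), 'orientation': array([-1.79903675e+02,  1.58944587e-03,  1.53311359e+02]), 'wrist_force': array([-0.05766576, -0.34622193,  0.20718938]), 'ft_torque': array([-0.05748347, -0.05393933, -0.01084759]), 'grasp_force': 0.0, 'finger_gap': 1.002747330887716}
```

View pics/top0.png

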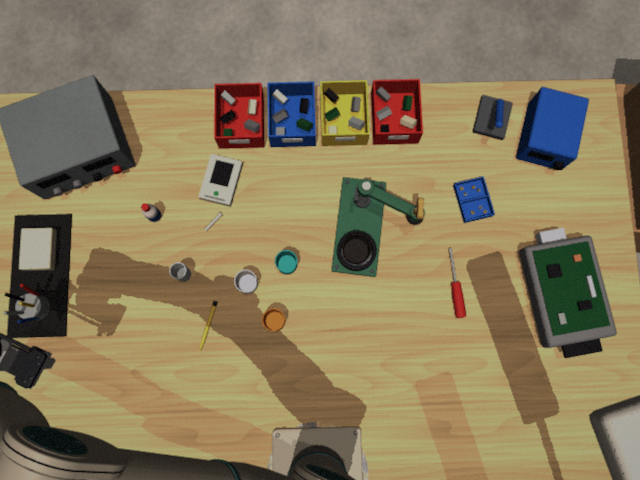

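View pics/scene0.png

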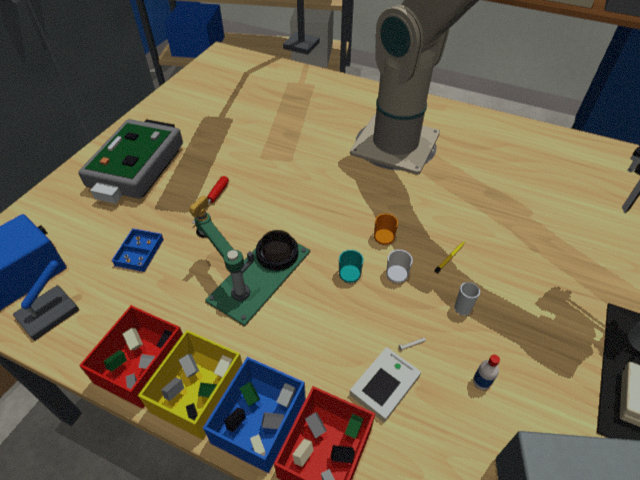

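The top view shows the white cup at (246,282), reflector at (180,271), teal cup at (287,262), orange cup at (274,320), nest at (356,250), post at (366,187) and brass wing at (419,210). The white cup fits "diffuser". The teal and orange cups are the look-alikes. I'll confirm in a crop and measure.

```bash
cat > h.py <<'E'
import numpy as np, cv2
from rig import r, vision
from scipy.spatial.transform import Rotation as Ro
def cam(n):
    c=vision.get_calibration(n); f=240/np.tan(np.radians(c["vertical_fov"]/2))
    if n=="wrist":
        s=r.sense(); T=np.eye(4); T[:3,:3]=Ro.from_euler("xyz",s["orientation"],degrees=True).as_matrix(); T[:3,3]=s["ee_pos"]
        M=T@c["tool_from_camera"]; return f,c["cx"],c["cy"],M[:3,3],M[:3,:3]
    return f,c["cx"],c["cy"],np.array(c["eye"]),Ro.from_euler("xyz",c["orientation"],degrees=True).as_matrix()
def ray(C,p,z):
    f,cx,cy,e,R=C; p=np.atleast_2d(np.asarray(p,float)); d=np.c_[(p[:,0]-cx)/f,(p[:,1]-cy)/f,np.ones(len(p))]@R.T
    return (e+d*((z-e[2])/d[:,2:]))[:,:2]
def proj(C,P):
    f,cx,cy,e,R=C; q=(np.atleast_2d(P)-e)@R; return np.c_[f*q[:,0]/q[:,2]+cx,f*q[:,1]/q[:,2]+cy]
def blobs(m,amin=60):
    cs,_=cv2.findContours(m.astype(np.uint8),cv2.RETR_EXTERNAL,cv2.CHAIN_APPROX_NONE)
    return [c[:,0,:] for c in cs if cv2.contourArea(c)>amin]
def circ(C,pts,z):
    # circle through contour points cast to height z
    (c,rad)=cv2.minEnclosingCircle(ray(C,pts,z).astype(np.float32)); return np.round(c,1),round(rad,1)
E
python3 - <<'E'
from h import *
im=cv2.imread("pics/top0.png"); 
a=cv2.resize(im[225:345,150:310],None,fx=4,fy=4,interpolation=cv2.INTER_CUBIC)
b=cv2.resize(im[165:285,320:440],None,fx=2,fy=2,interpolation=cv2.INTER_CUBIC)
a[:240,400:]=b[:, :240] if False else a[:240,400:]
cv2.imwrite("pics/c1.png",a)
C=cam("top")
for n,p,z in [("diff",(246,282),50),("refl",(180,271),60),("teal",(287,262),50),("nest",(356,250),34),("post",(366,187),136),("wing",(419,210),167),("stylus",(209,325),5),("adh",(148,208),95)]: print(n,ray(C,p,z).round())
h=cv2.cvtColor(im,cv2.COLOR_BGR2HSV)
g=(h[...,0]>65)&(h[...,0]<95)&(h[...,1]>80)
for c in blobs(g):
    x,y,w,hh=cv2.boundingRect(c)
    if 320<x<430: print((x,y,w,hh)); ap=cv2.approxPolyDP(c.reshape(-1,1,2),3,True)[:,0]; print(ap.tolist(), ray(C,ap,10).round().tolist())
E
```

```text
diff [[442. 155.]]
refl [[471. 307.]]
teal [[486.  58.]]
nest [[ 513. -108.]]
post [[ 640. -129.]]
wing [[ 576. -241.]]
stylus [[347. 249.]]
adh [[615. 376.]]
(332, 178, 86, 98)
[[344, 178], [332, 270], [375, 275], [382, 204], [417, 221], [411, 213], [414, 206], [386, 193], [384, 183], [380, 188], [381, 182], [370, 181], [371, 188], [363, 191], [360, 184], [368, 180], [349, 179], [346, 184]] [[700.0, -87.0], [470.0, -49.0], [455.0, -153.0], [631.0, -178.0], [585.0, -262.0], [606.0, -249.0], [624.0, -257.0], [659.0, -189.0], [684.0, -186.0], [672.0, -175.0], [687.0, -178.0], [691.0, -151.0], [672.0, -153.0], [665.0, -133.0], [684.0, -126.0], [693.0, -146.0], [697.0, -99.0], [685.0, -91.0]]
```

View pics/c1.png

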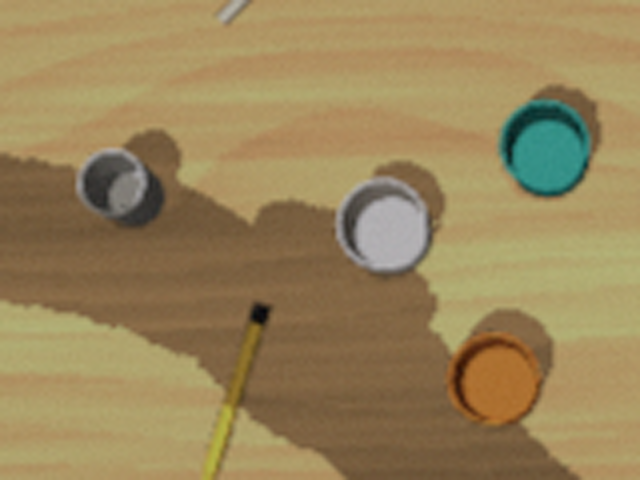

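The crop confirms it: the white cup (px 246,282) is the diffuser, left of teal and orange, and the reflector is at (180,271). All the cups stand mouth-up. I'll move over the diffuser and square the tool to the world axes (yaw 180).

Call:
arm_command(targets=[1,-15,-15,0,0,1,-27,-26,0,0,1,-28,-27,0,0,1,-28,-27,0,0,1,-28,-27,0,0,1,-28,-27,0,0,1,-28,-27,0,0,1,-28,-27,0,0,1,-28,-27,0,0,1,-28,-27,0,0,1,-28,-27,0,0,1,-20,-18,0,0,1,-11,-11,0,0,1,0,0,0,-6.7,1,0,0,0,-6.7,1,0,0,0,-6.7,1,0,0,0,-6.6,1,0,0,0,0,1,0,0,0,0])

```text
time: 1.68
ee_pos: [441.6, 155.0, 189.3]
orientation: [180.0, -0.0, 179.8]
wrist_force: [0.5, -0.3, -0.6]
finger_gap: 1.001
grasp_force: 0.0
```

```bash
cat > look.py <<'E'
from h import *
import sys
s=r.sense(); C=cam("wrist"); im=vision.read_camera("wrist")[:,:,::-1].copy(); cv2.imwrite(f"pics/{sys.argv[1]}.png",im)
print(s["time"],s["ee_pos"].round(1),s["orientation"].round(1),s["q"].round())
E
cat >> h.py <<'E'
def edgecirc(C,im,xy,z,R,tol=8):
    "fit circle of radius near R at height z about xy from canny edges, outer-most per direction"
    e=cv2.Canny(cv2.GaussianBlur(im,(5,5),0),40,110); p=np.argwhere(e)[:,::-1]; w=ray(C,p,z)
    c=np.array(xy,float)
    for t in (tol,tol*.6,4,3,2):
        d=w-c; k=abs(np.hypot(*d.T)-R)<t; q=w[k]
        from scipy.optimize import least_squares
        s=least_squares(lambda v:np.hypot(*(q-v[:2]).T)-R,c,loss="soft_l1",f_scale=1.); c=s.x[:2]
    return c.round(1),k.sum(),float(np.std(np.hypot(*(w[k]-c).T)-R).round(2))
E
python3 look.py w1
python3 - <<'E'
from h import *
im=cv2.imread("pics/w1.png"); C=cam("wrist")
for z,R in((55,27),(55,24)): print(z,R,edgecirc(C,im,(442,155),z,R))
print(proj(C,[[442,155,55]]))
E
```

```text
1.6833 [441.6 155.  189.3] [180.   -0.  179.8] [-20.  21.  -3. 115.   2.  44.  65.]
55 27 (array([443.8, 155.1]), np.int64(262), 1.17)
55 24 (array([444.6, 155.5]), np.int64(135), 0.49)
[[318.90011259 228.52031094]]
```

View pics/w1.png

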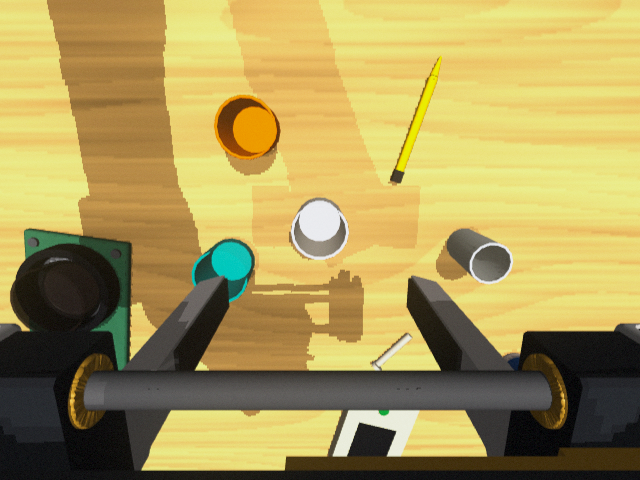

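White diffuser rim centred at px (320,229), teal at (225,270), orange at (247,127), reflector at (485,260), nest at (65,290). The path down is clear, so I'll grasp.

Call:
arm_command(targets=[1,-2.4,0.3,15,0,1,0,0,35,0,1,0,0,35,0,1,0,0,30,0,1,0,0,15,0,1,0,0,0,0,0.5,0,0,0,0,0.4,0,0,0,0,0.4,0,0,0,0,0.4,0,0,0,0,0.4,0,0,0,0,0.4,0,0,0,0], force=15)

```text
time: 2.73
ee_pos: [444.6, 155.6, 60.2]
orientation: [180.0, 0.1, 180.0]
wrist_force: [0.3, -0.8, 0.5]
finger_gap: 0.613
grasp_force: 0.0
```

Run:
```python
from h import *
s=r.sense(); print(s["ee_pos"],s["finger_gap"],s["grasp_force"])
C=cam("top"); im=cv2.imread("pics/top0.png")
print("top diff",edgecirc(C,im,(444,155),55,27),"refl",edgecirc(C,im,(471,307),68,20),"nest",edgecirc(C,im,(513,-108),34,48))
```

```text
[444.58337468 155.60263866  60.17903718] 0.6127396472135589 0.0
top diff (array([443.7, 155.6]), np.int64(59), 1.08) refl (array([472.1, 307.4]), np.int64(38), 0.98) nest (array([ 512.9, -108.2]), np.int64(104), 0.93)
```

Call:
arm_command(targets=[0.3,0,0,0,0,0.3,0,0,0,0,0.3,0,0,0,0,0.3,0,0,0,0,0.3,0,0,-10,0,0.3,0,0,-30,0,0.3,0,0,-30,0,0.3,0,0,-30,0,0.3,0,0,-20,0,0.3,0,0,-10,0], force=15)

```text
time: 3.57
ee_pos: [445.4, 156.0, 192.2]
orientation: [179.9, 0.2, -180.0]
wrist_force: [0.3, 0.3, -0.2]
finger_gap: 0.3
grasp_force: 0.0
```

```bash
python3 look.py w2
```

```text
3.5667 [445.4 156.  192.2] [ 179.9    0.2 -180. ] [-20.  21.  -3. 114.   2.  44.  65.]
```

View pics/w2.png

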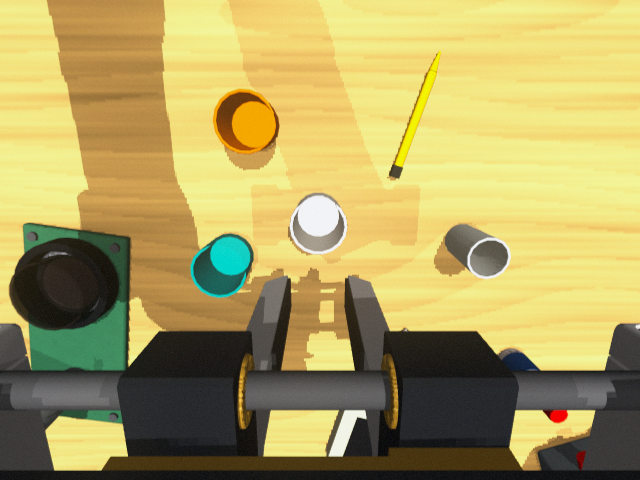

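The wrist view shows the cup unmoved at (319,223). The fingers closed at 28 mm with nothing between them, and their tips look shorter than expected. I'll check the tip position in the fixed cameras.

Run:
```python
from h import *
im=cv2.imread("pics/w1.png"); s=r.sense(); e=s["ee_pos"]
out=[]
for n in("scene","top"):
    C=cam(n); im=vision.read_camera(n)[:,:,::-1].copy()
    P=np.array([[e[0],e[1]+d,e[2]-k] for k in(19,-14) for d in(-14,14)]); p=proj(C,P)
    o=p.mean(0).astype(int)-[50,38]; c=cv2.resize(im[o[1]:o[1]+75,o[0]:o[0]+100],None,fx=4,fy=4,interpolation=cv2.INTER_CUBIC)
    for q,col in zip(p,((0,0,255),)*2+((255,0,0),)*2): cv2.circle(c,tuple(((q-o+.5)*4).astype(int).tolist()),3,col,-1)
    out.append(c)
cv2.imwrite("pics/tip.png",np.hstack(out))
```

```text
(no output)
```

View pics/tip.png

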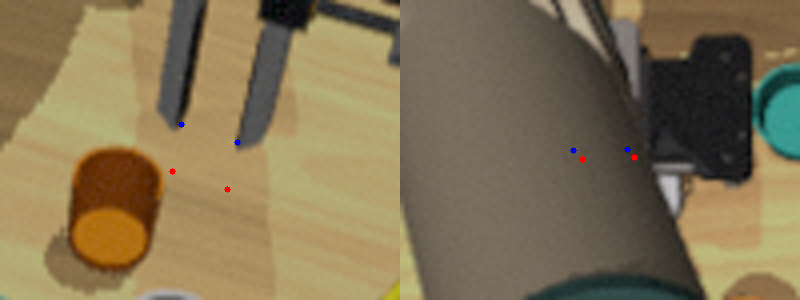

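In the scene crop the real fingertips lie at the blue marks. They are about 14 mm above the reported TCP rather than 19 mm below it, so the fingers sit about 33 mm higher than reported and the first grasp closed above the rim. I'll correct for that (tip z = ee_z + 14) and grasp again.

Call:
arm_command(targets=[0.8,1.4,-0.5,0,0,0.8,0,0,15,0,0.8,0,0,20,0,0.8,0,0,20,0,0.8,0,0,20,0,0.8,0,0,20,0,0.8,0,0,20,0,0.8,0,0,20,0,0.8,0,0,20,0,0.8,0,0,8,0,0.8,0,0,0,0,0.45,0,0,0,0,0.45,0,0,0,0,0.45,0,0,0,0,0.45,0,0,0,0,0.45,0,0,0,0,0.45,0,0,0,0,0.45,0,0,0,0], force=12)

```text
time: 5.22
ee_pos: [443.4, 155.3, 27.3]
orientation: [180.0, 0.1, -180.0]
wrist_force: [-0.9, 0.2, 6.7]
finger_gap: 0.575
grasp_force: 12.0
```

Call:
arm_command(targets=[0.45,0,0,-15,0,0.45,0,0,-30,0,0.45,0,0,-30,0,0.45,0,0,-30,0,0.45,0,0,-15,0,0.45,-6,-15,0,0,0.45,-11,-30,0,0,0.45,-11,-30,0,0,0.45,-11,-30,0,0,0.45,-11,-30,0,0,0.45,-11,-30,0,0,0.45,-8,-20,0,0,0.45,0,-10,0,0,0.45,0,0,0,0,0.45,0,0,0,0])

```text
time: 6.47
ee_pos: [510.8, -39.2, 146.3]
orientation: [180.0, -0.1, -180.0]
wrist_force: [-0.6, 0.1, -0.9]
finger_gap: 0.575
grasp_force: 12.0
```

```bash
python3 look.py w3;  python3 - <<'E'
from h import *
im=cv2.imread("pics/w3.png"); C=cam("wrist"); g=cv2.convertScaleAbs(im,alpha=2.5)
for i,n in((im,"raw"),(g,"bright")):
  for z,R in((34,48),(57,36),(57,33)): print(n,z,R,edgecirc(C,i,(513,-108),z,R,6))
c=proj(C,[[513,-108,45]])[0]; print(c)
o=np.clip(c-[90,80],0,[460,320]).astype(int); k=cv2.resize(g[o[1]:o[1]+160,o[0]:o[0]+180],None,fx=4,fy=4)
for z,R in((34,48),(57,36)):
    t=np.linspace(0,6.28,60); q=proj(C,np.c_[513+R*np.cos(t),-108+R*np.sin(t),z+0*t])
    for p in q: cv2.circle(k,tuple(((p-o)*4).astype(int).tolist()),2,(0,0,255),-1)
cv2.imwrite("pics/w3c.png",k[:600])
E
```

```text
6.4667 [510.8 -39.2 146.3] [ 1.8e+02 -1.0e-01 -1.8e+02] [  4.  28.  -3. 111.   2.  41.  89.]
raw 34 48 (array([ 513.2, -107.5]), np.int64(344), 1.0)
raw 57 36 (array([ 511.5, -103.3]), np.int64(223), 1.13)
raw 57 33 (array([ 514.6, -113.5]), np.int64(138), 0.98)
bright 34 48 (array([ 513.4, -107.5]), np.int64(315), 0.91)
bright 57 36 (array([ 512.2, -104.5]), np.int64(365), 1.04)
bright 57 33 (array([ 513.2, -107. ]), np.int64(316), 1.02)
[235.3990777  239.22086866]
```

View pics/w3c.png

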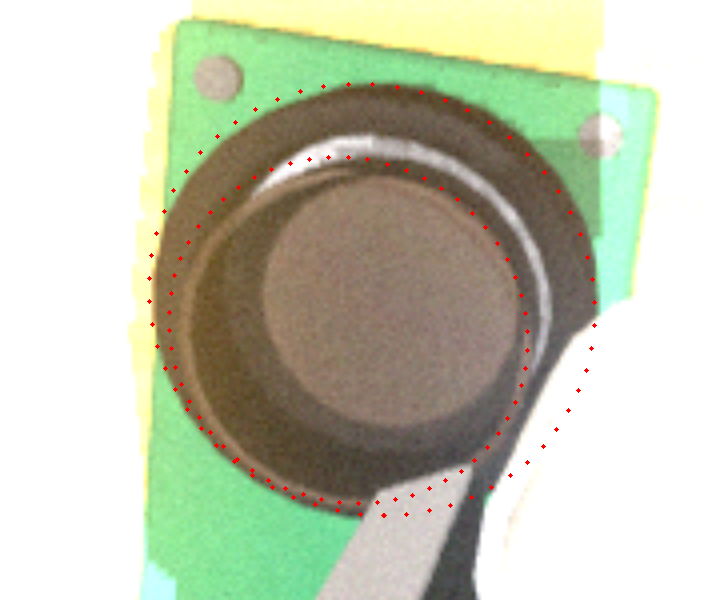

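Dome rim centre is at about (513,-107): the rim outline spans px 178–528 in the crop and matches the overlay within about 1 mm. I'll move over it and lower the diffuser.

Call:
arm_command(targets=[0.45,-2,-15,0,0,0.45,0,-25,0,0,0.45,0,-20,0,0,0.45,0,-8,0,0,0.45,0,0,10,0,0.45,0,0,25,0,0.45,0,0,20,0,0.45,0,0,13,0,0.45,0,0,10,0,0.45,0,0,8,0,0.45,0,0,6,0,0.45,0,0,3,0,0.45,0,0,0,0])

```text
time: 7.6
ee_pos: [513.6, -107.5, 51.1]
orientation: [180.0, -0.0, -180.0]
wrist_force: [0.7, 0.2, -0.6]
finger_gap: 0.575
grasp_force: 12.0
```

Call:
arm_command(targets=[0.45,0,0,1.5,0,0.45,0,0,1,0,0.45,0,0,0.7,0,0.45,0,0,0,0])

```text
time: 7.93
ee_pos: [514.0, -108.2, 48.5]
orientation: [-180.0, 0.0, 180.0]
wrist_force: [-0.3, 0.4, -0.4]
finger_gap: 0.574
grasp_force: 12.0
```

Call:
arm_command(targets=[0.45,0,0,0.8,0,0.45,0,0,0.6,0,0.45,0,0,0,0,0.75,0,0,0,0,0.75,0,0,0,0,0.75,0,0,0,0,0.75,0,0,0,0,0.75,0,0,-10,0,0.75,0,0,-25,0,0.75,0,0,-30,0,0.75,0,0,-30,0,0.75,0,0,-15,0,0.75,0,0,0,0])

```text
time: 9.02
ee_pos: [516.4, -108.5, 161.0]
orientation: [-179.9, 0.4, -180.0]
wrist_force: [0.3, -1.0, -0.4]
finger_gap: 0.751
grasp_force: 0.0
```

```bash
python3 look.py w4;  python3 - <<'E'
from h import *
im=cv2.imread("pics/w4.png"); C=cam("wrist")
for z,R in((75,27),(75,24),(34,48)): print(z,R,edgecirc(C,im,(513,-107),z,R,6))
c=proj(C,[[513,-108,65]])[0]
o=np.clip(c-[90,75],0,[460,330]).astype(int); k=cv2.resize(im[o[1]:o[1]+150,o[0]:o[0]+180],None,fx=4,fy=4)
cv2.imwrite("pics/w4c.png",k)
E
```

```text
9.0167 [ 516.4 -108.5  161. ] [-179.9    0.4 -180. ] [ 11.  28.  -4. 109.   2.  43.  96.]
75 27 (array([ 512.3, -109.1]), np.int64(265), 0.99)
75 24 (array([ 512.9, -109.1]), np.int64(186), 0.98)
34 48 (array([ 510.8, -109.5]), np.int64(407), 0.71)
```

View pics/w4c.png

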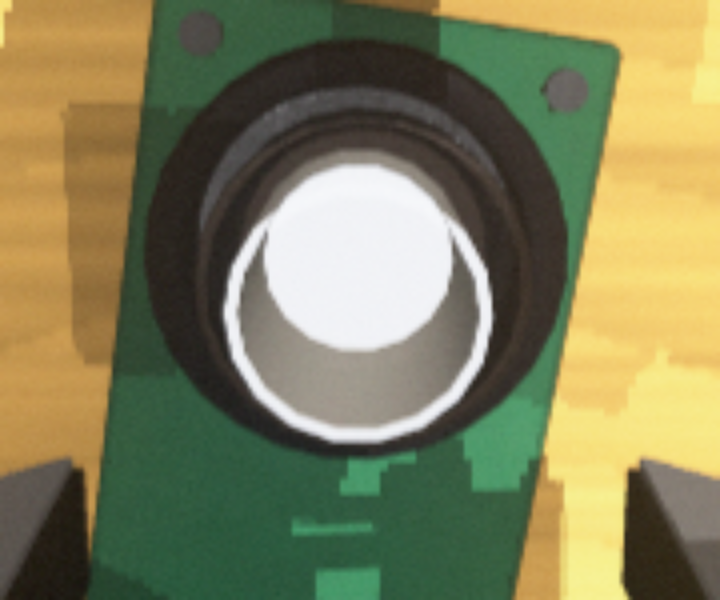

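The diffuser stands in the dome: its white rim at (358,315) in the crop is round and square, and it sits about 1.5 mm from nest centre. Reflector next.

Call:
arm_command(targets=[0.75,0,15,-10,0,0.75,4,30,-10,0,0.75,4,40,-10,0,0.75,4,40,0,0,0.75,4,40,0,0,0.75,4,40,0,0,0.75,4,40,0,0,0.75,4,40,0,0,0.75,4,40,0,0,0.75,4,40,0,0,0.75,4,30,0,0,0.75,4,15,0,0,0.75,0,5,0,0,0.75,0,0,0,0,0.75,0,0,0,0,0.75,0,0,0,0])

```text
time: 10.4
ee_pos: [470.2, 304.5, 186.4]
orientation: [-179.9, -0.0, 179.8]
wrist_force: [-0.0, -0.4, 0.3]
finger_gap: 0.751
grasp_force: 0.0
```

```bash
python3 look.py w5;  python3 - <<'E'
from h import *
im=cv2.imread("pics/w5.png"); C=cam("wrist")
for z,R in((68,20),(68,17)): print(z,R,edgecirc(C,im,(472,307),z,R,8))
E
```

```text
10.4 [470.2 304.5 186.4] [-179.9   -0.   179.8] [-32.  29.  -5. 102.   3.  50.  51.]
68 20 (array([471.8, 310.7]), np.int64(199), 0.91)
68 17 (array([471.9, 311.2]), np.int64(138), 0.37)
```

View pics/w5.png

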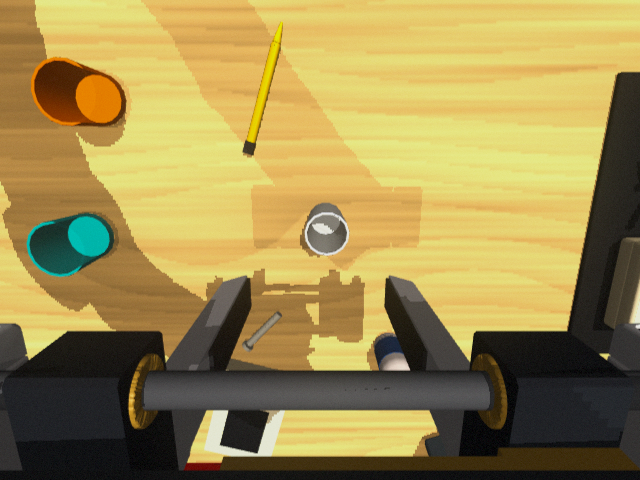

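Reflector rim at px (327,233), which is (471.8,311) in the world. The bottle (390,350) and hinge pin (263,330) are clear of the fingers. I'll grasp it.

Call:
arm_command(targets=[0.75,-1.6,6.3,10,0,0.75,0,0,25,0,0.75,0,0,35,0,0.75,0,0,35,0,0.75,0,0,25,0,0.75,0,0,15,0,0.75,0,0,0,0,0.3,0,0,0,0,0.3,0,0,0,0,0.3,0,0,0,0,0.3,0,0,0,0,0.3,0,0,0,0,0.3,0,0,0,0,0.3,0,0,0,0,0.3,0,0,0,0], force=12)

```text
time: 11.7
ee_pos: [472.0, 313.5, 42.7]
orientation: [180.0, 0.1, -180.0]
wrist_force: [-0.4, -0.2, 5.1]
finger_gap: 0.412
grasp_force: 12.0
```

Call:
arm_command(targets=[0.3,0,0,-15,0,0.3,0,0,-30,0,0.3,0,0,-35,0,0.3,0,0,-25,0,0.3,-3,-15,-10,0,0.3,-4,-30,0,0,0.3,-4,-40,0,0,0.3,-4,-40,0,0,0.3,-4,-40,0,0,0.3,-4,-40,0,0,0.3,-4,-40,0,0,0.3,-4,-40,0,0,0.3,-4,-40,0,0,0.3,-4,-40,0,0,0.3,-4,-30,0,0,0.3,0,-16,0,0,0.3,0,-6,0,0,0.3,0,0,0,0,0.3,0,0,0,0])

```text
time: 13.28
ee_pos: [514.2, -102.3, 156.7]
orientation: [179.9, -0.0, -179.9]
wrist_force: [-0.1, 0.3, -0.8]
finger_gap: 0.414
grasp_force: 12.0
```

```bash
python3 look.py w6;  python3 - <<'E'
from h import *
im=cv2.imread("pics/w6.png"); C=cam("wrist")
for z,R in((75,27),(34,48)): print(z,R,edgecirc(C,im,(514,-107),z,R,6))
e=r.sense()["ee_pos"]; print(e, edgecirc(C,im,e[:2],e[2]+25,20,6))
E
```

```text
13.2833 [ 514.2 -102.3  156.7] [ 179.9   -0.  -179.9] [ 12.  28.  -6. 109.   4.  43.  95.]
75 27 (array([ 515.8, -108.3]), np.int64(202), 0.84)
34 48 (array([ 513.2, -108.9]), np.int64(384), 0.72)
[ 514.30297487 -101.58844441  156.78290111] (array([ 513.8, -103. ]), np.int64(330), 0.84)
```

Call:
arm_command(targets=[0.3,-1.4,-6,0,0,0.3,0,0,10,0,0.3,0,0,20,0,0.3,0,0,15,0,0.3,0,0,10,0,0.3,0,0,10,0,0.3,0,0,10,0,0.3,0,0,6,0,0.3,0,0,3,0,0.3,0,0,1,0,0.3,0,0,0,0])

```text
time: 14.25
ee_pos: [515.9, -109.8, 71.9]
orientation: [-180.0, 0.0, -180.0]
wrist_force: [0.4, 0.4, -0.7]
finger_gap: 0.415
grasp_force: 12.0
```

Call:
arm_command(targets=[0.3,0,1.5,1.5,0,0.3,0,0,1.5,0,0.3,0,0,1.2,0,0.3,0,0,0.8,0,0.3,0,0,0,0,0.3,0,0,0,0])

```text
time: 14.75
ee_pos: [515.8, -108.2, 66.9]
orientation: [180.0, 0.0, -180.0]
wrist_force: [-0.3, 0.1, 1.0]
finger_gap: 0.414
grasp_force: 12.0
```

Light contact (1 N) at the expected height. I'll release, rise and look.

Call:
arm_command(targets=[0.6,0,0,0,0,0.6,0,0,0,0,0.6,0,0,0,0,0.6,0,0,0,0,0.6,0,0,-10,0,0.6,0,0,-25,0,0.6,0,0,-30,0,0.6,0,0,-35,0,0.6,0,0,-35,0,0.6,0,0,-15,0,0.6,0,0,0,0,0.6,0,0,0,0,0.6,0,0,0,0])

```text
time: 15.83
ee_pos: [514.9, -108.2, 216.3]
orientation: [180.0, -0.1, -180.0]
wrist_force: [0.2, -0.3, 0.5]
finger_gap: 0.6
grasp_force: 0.0
```

```bash
python3 look.py w7;  python3 - <<'E'
from h import *
im=cv2.imread("pics/w7.png"); C=cam("wrist")
for z,R in((92,20),(75,27),(34,48)): print(z,R,edgecirc(C,im,(515,-108),z,R,5))
h=cv2.cvtColor(im,cv2.COLOR_BGR2HSV)
C2=cam("top"); t=vision.read_camera("top")[:,:,::-1].copy(); cv2.imwrite("pics/t7.png",t)
h=cv2.cvtColor(t,cv2.COLOR_BGR2HSV); m=(h[...,0]>10)&(h[...,0]<24)&(h[...,1]>130)&(h[...,2]>90)
E
```

```text
15.8333 [ 514.9 -108.2  216.3] [ 1.8e+02 -1.0e-01 -1.8e+02] [ 13.  24.  -6. 105.   3.  52.  96.]
92 20 (array([ 516.4, -108.9]), np.int64(176), 1.13)
75 27 (array([ 514.5, -109.4]), np.int64(214), 0.62)
34 48 (array([ 512.9, -109.9]), np.int64(336), 0.59)
```

View pics/w7.png

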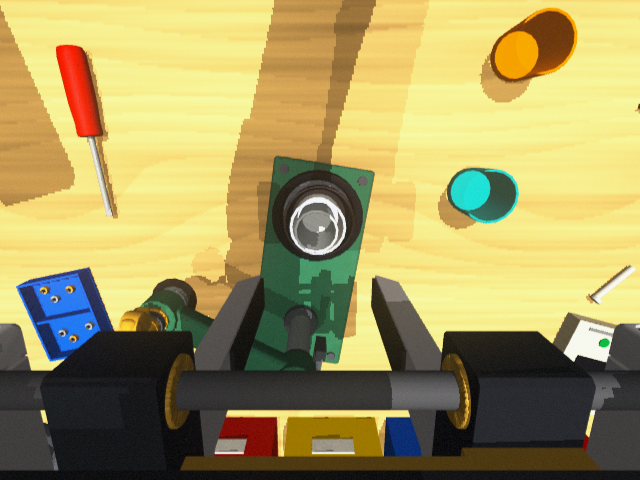

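The reflector rim is concentric in the diffuser at px (317,222), which completes the stack. The brass wing is at about (140,318), swung out past the post (300,325). I'll move over the wing to measure it.

Call:
arm_command(targets=[1,-4,-10,0,0,1,-12,-25,0,0,1,-15,-33,0,0,1,-15,-33,0,0,1,-11,-22,0,0,1,-4,-10,0,0,1,0,0,0,0,1,0,0,0,0,1,0,0,0,0])

```text
time: 16.68
ee_pos: [576.2, -239.0, 216.4]
orientation: [179.9, -0.1, -179.9]
wrist_force: [-0.0, 0.2, 0.3]
finger_gap: 1.003
grasp_force: 0.0
```

```bash
python3 look.py w8;  python3 - <<'E'
from h import *
im=cv2.imread("pics/w8.png"); C=cam("wrist")
h=cv2.cvtColor(im,cv2.COLOR_BGR2HSV); p0=proj(C,[[576,-241,181]])[0]; print("exp",p0.round())
x,y=p0.astype(int); print(h[y-40:y+41:10,x-60:x+61:10].tolist())
def wing(m,C,z):
    for c in blobs(m,150):
        w=ray(C,c,z).astype(np.float32); (cx,cy),(a,b),_=cv2.minAreaRect(w); q=cv2.boxPoints(((cx,cy),(a,b),_)); 
        e=max((q[1]-q[0],q[2]-q[1]),key=np.linalg.norm); print(c.mean(0).round(),"ctr",round(cx,1),round(cy,1),"size",round(a,1),round(b,1),"yaw",np.degrees(np.arctan2(e[1],e[0])).round(1)%180)
for lo,hi,s,v in((12,28,120,60),(15,25,150,40),(15,27,150,110)):
    m=((h[...,0]>=lo)&(h[...,0]<=hi)&(h[...,1]>s)&(h[...,2]>v)); M=np.zeros_like(m); M[y-70:y+71,x-70:x+71]=m[y-70:y+71,x-70:x+71]; print(lo,hi,s,v); wing(M,C,181)
E
```

```text
16.6833 [ 576.2 -239.   216.4] [ 1.799e+02 -1.000e-01 -1.799e+02] [ 23.  32.  -5.  89.   3.  59. 107.]
exp [316. 261.]
[[[26, 124, 247], [21, 141, 242], [18, 157, 151], [18, 159, 149], [18, 160, 115], [14, 120, 49], [19, 101, 53], [14, 122, 44], [18, 156, 152], [17, 152, 153], [18, 155, 148], [18, 154, 149], [70, 129, 117]], [[28, 104, 247], [23, 134, 247], [19, 153, 160], [18, 156, 157], [22, 144, 53], [27, 128, 74], [18, 208, 109], [40, 92, 50], [19, 154, 53], [18, 152, 141], [18, 152, 143], [21, 141, 238], [72, 128, 133]], [[29, 98, 247], [18, 152, 169], [18, 155, 173], [18, 161, 187], [51, 102, 75], [19, 206, 134], [19, 219, 142], [60, 79, 71], [44, 83, 52], [24, 127, 247], [25, 125, 247], [23, 134, 246], [72, 135, 134]], [[27, 108, 247], [19, 155, 203], [18, 147, 218], [19, 151, 215], [53, 88, 75], [19, 208, 135], [19, 207, 144], [20, 55, 56], [65, 102, 65], [62, 97, 66], [48, 96, 45], [25, 125, 243], [71, 127, 133]], [[27, 112, 247], [18, 152, 200], [18, 151, 196], [18, 155, 197], [19, 153, 190], [19, 200, 130], [19, 205, 142], [59, 77, 66], [60, 82, 65], [63, 98, 68], [63, 92,
[... 365 characters left out ...]
07], [18, 152, 203], [20, 141, 134], [68, 121, 124], [61, 90, 68], [71, 121, 126]], [[18, 149, 199], [18, 155, 186], [18, 154, 186], [18, 152, 188], [17, 156, 189], [20, 204, 141], [18, 195, 132], [19, 152, 193], [19, 150, 195], [19, 156, 195], [18, 151, 197], [50, 86, 59], [60, 84, 67]], [[19, 153, 175], [18, 155, 174], [18, 157, 179], [18, 155, 186], [18, 155, 184], [18, 152, 189], [18, 155, 184], [19, 155, 191], [19, 158, 191], [18, 156, 195], [19, 156, 196], [98, 9, 112], [63, 96, 93]]]
12 28 120 60
[306. 250.] ctr 578.0 -245.6 size 83.6 101.7 yaw 177.3
15 25 150 40
[305. 259.] ctr 577.8 -247.1 size 78.0 107.9 yaw 172.8
15 27 150 110
[305. 260.] ctr 577.8 -247.1 size 78.0 107.9 yaw 172.8
```

Run:
```python
from h import *
im=cv2.imread("pics/w8.png"); C=cam("wrist"); print(C[3].round())
h=cv2.cvtColor(cv2.GaussianBlur(im,(3,3),0),cv2.COLOR_BGR2HSV)
m=(abs(h[...,0].astype(int)-19)<=4)&(h[...,1]>177)&(h[...,2]>60)
for c in blobs(m,150):
    w=ray(C,c,181.5).astype(np.float32); R=cv2.minAreaRect(w); q=cv2.boxPoints(R); e=max((q[1]-q[0],q[2]-q[1]),key=np.linalg.norm)
    print(c.min(0),c.max(0),"ctr",np.round(R[0],1),"size",np.round(R[1],1),"yaw",np.degrees(np.arctan2(e[1],e[0])).round(1)%180, cv2.approxPolyDP(c.reshape(-1,1,2),2,True)[:,0].tolist())
for y in range(222,304,4): 
    k=np.where(m[y,285:345])[0]+285; print(y,k.min() if len(k) else 0,k.max() if len(k) else 0,h[y,306:322:3,2].tolist())
```

```text
[ 501. -241.  412.]
[286 410] [639 469] ctr [ 719.2 -126.3] size [ 54.4 275.9] yaw 90.1 [[286, 469], [639, 469], [639, 449], [562, 448], [560, 451], [563, 454], [559, 453], [557, 457], [487, 457], [471, 424], [465, 424], [462, 428], [459, 424], [448, 424], [438, 430], [441, 437], [442, 434], [459, 432], [461, 428], [468, 426], [478, 436], [479, 441], [464, 455], [451, 457], [441, 451], [433, 458], [406, 458], [404, 454], [399, 458], [396, 456], [398, 420], [401, 416], [467, 415], [464, 410], [388, 410], [387, 449], [384, 458], [287, 457]]
[523 354] [567 428] ctr [676.3 -71.7] size [68.9 26.1] yaw 19.0 [[530, 355], [523, 368], [537, 368], [548, 373], [553, 393], [557, 392], [559, 396], [548, 411], [533, 413], [540, 416], [538, 418], [546, 427], [559, 428], [567, 412], [563, 381], [547, 357], [541, 354]]
[ 68 354] [110 428] ctr [ 676.9 -407.9] size [26.1 67.7] yaw 164.9 [[100, 354], [91, 355], [84, 360], [71, 384], [68, 414], [72, 424], [77, 428], [92, 425], [103, 413], [86, 411], [81, 404], [81, 392], [87, 375], [93, 369], [104, 368], [110, 364], [106, 357]]
[302 228] [325 295] ctr [ 
[... 322 characters left out ...]
, 141, 139, 137, 129]
242 306 325 [128, 140, 146, 144, 142, 131]
246 304 323 [135, 146, 146, 144, 141, 144]
250 302 324 [133, 140, 146, 145, 142, 145]
254 302 324 [124, 140, 145, 146, 135, 133]
258 302 324 [124, 144, 144, 145, 134, 115]
262 303 323 [129, 143, 144, 145, 133, 113]
266 304 321 [131, 147, 144, 144, 131, 95]
270 304 321 [135, 147, 144, 141, 130, 124]
274 303 320 [137, 148, 145, 141, 129, 132]
278 303 320 [138, 147, 144, 139, 131, 150]
282 302 320 [146, 148, 144, 138, 143, 162]
286 302 320 [143, 147, 143, 144, 146, 173]
290 302 319 [143, 146, 143, 134, 137, 180]
294 304 318 [136, 134, 132, 124, 130, 191]
298 0 0 [188, 189, 190, 190, 191, 192]
302 0 0 [192, 191, 193, 192, 195, 247]
```

Wing: centre about (577.5,-243), yaw about 175°. That gives swing about 70.5° and screw about 114° off its seat, within the stated range. I'll grip it with the tips at z≈158.

Call:
arm_command(targets=[0.5,-1.3,-4.2,0,5,0.5,0,0,0,0,0.5,0,0,0,0,0.5,0,0,10,0,0.5,0,0,20,0,0.5,0,0,22,0,0.5,0,0,15,0,0.4,0,0,5,0,0.4,0,0,0,0,0.05,0,0,0,0,0.05,0,0,0,0,0.05,0,0,0,0,0.05,0,0,0,0,0.05,0,0,0,0,0.05,0,0,0,0,0.05,0,0,0,0,0.05,0,0,0,0], force=20)

```text
time: 18.15
ee_pos: [580.0, -242.9, 145.9]
orientation: [179.8, 0.2, 175.1]
wrist_force: [2.1, 5.1, 3.3]
finger_gap: 0.125
grasp_force: 20.0
```

Call:
arm_command(targets=[0.05,7,3.65,0,3.5,0.05,14.1,7.3,0,7,0.05,14.1,7.3,0,7,0.05,14.1,7.3,0,7,0.05,14.1,7.3,0,7,0.05,14.1,7.3,0,7,0.05,14.1,7.3,0,7,0.05,14.1,7.3,0,7,0.05,7,3.65,0,3.5,0.05,0,0,0,0,0.05,0,0,0,0])

```text
time: 19.07
ee_pos: [513.0, -143.0, 145.8]
orientation: [179.9, 0.1, 119.2]
wrist_force: [1.2, 1.1, 4.3]
finger_gap: 0.128
grasp_force: 20.0
```

```bash
cat > st.py <<'E'
from h import *
s=r.sense(); P=np.array([641.5,-129.4]); d=s["ee_pos"][:2]-P
print(s["time"],s["ee_pos"].round(1),"rad",np.hypot(*d).round(1),"swing",((np.degrees(np.arctan2(d[1],d[0]))-170.6)%360).round(1),"yaw",s["orientation"].round(1),"F",s["wrist_force"].round(1),"T",s["ft_torque"].round(2),s["grasp_force"],s["finger_gap"],"q",s["q"].round())
E
python3 st.py
```

```text
19.0667 [ 513.  -143.   145.8] rad 129.2 swing 15.4 yaw [1.799e+02 1.000e-01 1.192e+02] F [1.2 1.1 4.3] T [ 0.15 -0.32  0.02] 19.985082149505615 0.1278249951165701 q [  4.  30.  13. 109. -10.  42.  51.]
```

Call:
arm_command(targets=[0.05,10.2,4.9,0,5,0.05,10.2,4.9,0,5,0.05,6.1,2.9,0,3,0.05,2.1,1,0,1,0.05,2.1,1,0,1,0.05,1.2,0.5,0,0,0.05,0,0,0,0,0.05,0,0,0,0])

```text
time: 19.73
ee_pos: [513.7, -109.6, 145.8]
orientation: [179.9, 0.1, 104.0]
wrist_force: [0.3, 0.5, 7.2]
finger_gap: 0.128
grasp_force: 20.0
```

```bash
python3 st.py
```

```text
19.7333 [ 513.7 -109.6  145.8] rad 129.4 swing 0.6 yaw [1.799e+02 1.000e-01 1.040e+02] F [0.3 0.5 7.2] T [ 0.03  0.17 -0.05] 19.995409548282623 0.12806594930966322 q [ -3.  30.  17. 110. -13.  42.  36.]
```

Call:
arm_command(targets=[0.05,0.9,0.4,0,0,0.05,0.9,0.4,0,0,0.05,0.9,0.4,0,0,0.05,0,0,0,0])

```text
time: 20.07
ee_pos: [513.9, -107.9, 145.8]
orientation: [180.0, 0.1, 104.0]
wrist_force: [-2.3, -1.9, 7.5]
finger_gap: 0.126
grasp_force: 20.0
```

```bash
python3 st.py
```

```text
20.0667 [ 513.9 -107.9  145.8] rad 129.4 swing 359.8 yaw [1.80e+02 1.00e-01 1.04e+02] F [-2.3 -1.9  7.5] T [-0.5   0.37 -0.01] 19.99635010957718 0.12584011415030877 q [ -3.  30.  18. 110. -13.  42.  36.]
```

Call:
arm_command(targets=[0.05,0.9,0.4,0,0,0.05,0.9,0.4,0,0,0.05,0,0,0,0])

```text
time: 20.32
ee_pos: [513.9, -107.8, 145.8]
orientation: [-180.0, 0.3, 103.9]
wrist_force: [-1.4, -5.2, 7.0]
finger_gap: 0.125
grasp_force: 20.0
```

```bash
python3 st.py
```

```text
20.3167 [ 513.9 -107.8  145.8] rad 129.4 swing 359.8 yaw [-180.     0.3  103.9] F [-1.4 -5.2  7. ] T [-1.3   0.5  -0.03] 19.99368041753769 0.12510577688272992 q [ -3.  30.  18. 110. -13.  42.  36.]
```

The arm is on its stop: position holds while force rises. Now I'll turn the screw clockwise.

Call:
arm_command(targets=[0.05,0,0,0,3,0.05,0,0,0.05,7,0.05,0,0,0.05,7,0.05,0,0,0.05,7,0.05,0,0,0.05,7,0.05,0,0,0.05,7,0.05,0,0,0.05,7,0.05,0,0,0.05,7,0.05,0,0,0.05,7,0.05,0,0,0.05,7,0.05,0,0,0.05,7,0.05,0,0,0.05,7,0.05,0,0,0.05,7,0.05,0,0,0.05,7,0.05,0,0,0.05,7,0.05,0,0,0.05,4,0.05,0,0,0,0,0.05,0,0,0,0])

```text
time: 21.82
ee_pos: [514.7, -108.4, 145.0]
orientation: [179.6, -0.1, -1.1]
wrist_force: [1.3, -6.6, 2.6]
finger_gap: 0.122
grasp_force: 20.0
```

```bash
python3 st.py
```

```text
21.8167 [ 514.7 -108.4  145. ] rad 128.5 swing 360.0 yaw [ 1.796e+02 -1.000e-01 -1.100e+00] F [ 1.3 -6.6  2.6] T [-1.4   0.03  0.02] 19.995695650577545 0.12246877617825679 q [-22.  37.  48. 111. -37.  49. -45.]
```

Call:
arm_command(targets=[0.05,0,0,0,2,0.05,0,0,0,2,0.05,0,0,0,2,0.05,0,0,0,1,0.05,0,0,0,0])

```text
time: 22.23
ee_pos: [514.7, -108.5, 145.0]
orientation: [179.6, -0.2, -8.1]
wrist_force: [0.4, -7.1, 2.1]
finger_gap: 0.129
grasp_force: 20.0
```

```bash
python3 st.py
```

```text
22.2333 [ 514.7 -108.5  145. ] rad 128.5 swing 0.0 yaw [179.6  -0.2  -8.1] F [ 0.4 -7.1  2.1] T [-1.42  0.03  0.01] 19.988948106765747 0.12864370392828967 q [-23.  38.  50. 111. -38.  49. -51.]
```

Call:
arm_command(targets=[0.05,0,0,0,1,0.05,0,0,0,1,0.05,0,0,0,1,0.05,0,0,0,0])

```text
time: 22.57
ee_pos: [514.7, -108.5, 145.0]
orientation: [179.6, -0.2, -11.0]
wrist_force: [0.7, -7.1, 1.8]
finger_gap: 0.127
grasp_force: 20.3
```

```bash
python3 st.py
```

```text
22.5667 [ 514.7 -108.5  145. ] rad 128.5 swing 0.0 yaw [179.6  -0.2 -11. ] F [ 0.7 -7.1  1.8] T [-1.49  0.04  0.31] 20.263516008853912 0.12702183607763792 q [-23.  38.  51. 111. -39.  50. -53.]
```

Call:
arm_command(targets=[0.05,0,0,0,1,0.05,0,0,0,1,0.05,0,0,0,0,0.05,0,0,0,0])

```text
time: 22.9
ee_pos: [514.7, -108.5, 145.0]
orientation: [179.6, -0.2, -13.0]
wrist_force: [0.8, -6.3, 1.9]
finger_gap: 0.132
grasp_force: 21.1
```

```bash
python3 st.py
```

```text
22.9 [ 514.7 -108.5  145. ] rad 128.5 swing 0.0 yaw [179.6  -0.2 -13. ] F [ 0.8 -6.3  1.9] T [-1.54  0.02  0.5 ] 21.08866026479518 0.1321579757695859 q [-24.  39.  52. 111. -39.  50. -54.]
```

Seated: torque rises to 0.5 Nm against the stop, with the seat at yaw of about −9°. I'll back off a quarter turn, to yaw about 81°.

Call:
arm_command(targets=[0.05,0,0,0,-4,0.05,0,0,-0.05,-7,0.05,0,0,-0.05,-7,0.05,0,0,-0.05,-7,0.05,0,0,-0.05,-7,0.05,0,0,-0.05,-7,0.05,0,0,-0.05,-7,0.05,0,0,-0.05,-7,0.05,0,0,-0.05,-7,0.05,0,0,-0.05,-7,0.05,0,0,-0.05,-7,0.05,0,0,-0.05,-7,0.05,0,0,-0.05,-7,0.05,0,0,0,-4,0.05,0,0,0,-2,0.05,0,0,0,0,0.05,0,0,0,0,0.05,0,0,0,0,0.05,0,0,0,0])

```text
time: 24.48
ee_pos: [514.2, -107.7, 145.6]
orientation: [179.9, 0.2, 80.9]
wrist_force: [-0.9, -4.3, 5.2]
finger_gap: 0.127
grasp_force: 20.0
```

```bash
python3 st.py
python3 - <<'E'
from h import *
a=cv2.imread("pics/top0.png"); b=vision.read_camera("top")[:,:,::-1]; C=cam("top")
h=cv2.cvtColor(b,cv2.COLOR_BGR2HSV)
w=vision.read_camera("wrist")[:,:,::-1].copy(); cv2.imwrite("pics/w9.png",w); Cw=cam("wrist")
d=cv2.absdiff(a,b).max(2)
for n,p in dict(cover=(221,180),pin=(214,221),adh=(150,211),stylus=(209,325),driver=(456,285),tray=(474,200)).items(): x,y=p; print(n,d[y-12:y+13,x-12:x+13].mean().round(1))
hw=cv2.cvtColor(cv2.GaussianBlur(w,(3,3),0),cv2.COLOR_BGR2HSV); m=(abs(hw[...,0].astype(int)-19)<=4)&(hw[...,1]>177)&(hw[...,2]>60)
for c in blobs(m,100): print(c.min(0),c.max(0))
for z,R in((75,27),(92,20),(34,48)): print(z,R,edgecirc(Cw,w,(515,-108),z,R,5))
E
```

```text
24.4833 [ 514.2 -107.7  145.6] rad 129.1 swing 359.7 yaw [179.9   0.2  80.9] F [-0.9 -4.3  5.2] T [-1.29  0.39  0.06] 19.98624622821808 0.12721117935606707 q [ -8.  31.  24. 110. -18.  42.  18.]
cover 4.1
pin 3.0
adh 3.2
stylus 33.5
driver 3.3
tray 3.5
[ 58 448] [474 469]
[347 354] [355 428]
[280 354] [288 428]
[301 254] [333 347]
[611  89] [639 227]
[55  0] [110  49]
[0 0] [48 40]
75 27 (array([ 515.6, -107.7]), np.int64(199), 1.07)
92 20 (array([ 513.4, -109. ]), np.int64(151), 1.05)
34 48 (array([ 514.3, -108.9]), np.int64(319), 0.69)
```

Yaw is 80.9°, about 90° off the seat. The wing is gripped at 20 N, the arm is held on its stop and the stack is centred. The stylus patch in the top view differs from the start, which I put down to the robot's changed shadow, since the arm never went near it. Handing in.

```bash
python3 -c "
from rig import r
print(r.sign_off())"
```

```text
the job is handed in; nothing more can be done
None
```

I handed the job in at about 24.6 s of the 69 s; the sign-off returned no verdict. By my readings, both cups are nested in the dome, the clamp arm is on its stop, and the screw was seated, backed off about 90° and left gripped at 20 N.

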